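Roll the polishing wheel into the wheel rack

TASK

Put the brown polishing wheel, which lies flat on the bench, away in the empty stall of the wheel rack. Stand it upright on its rim on the bench in front of that stall and let go of it, then roll it forward on its rim, never letting it fall flat, up the little ramp and over the sprung keeper tongue in the stall's floor until it is home against the back board and the tongue has sprung up again to hold it. Do not shift the two wheels already parked and do not knock the things off the top of the rack.

Things in the scene. Friction and masses are not known exactly. Their poses are not given: they have to be found in the camera images.
- wheel: loose brown polishing wheel: rigid solid disc, 66 mm diameter, 20 mm thick, flat tread, paper disc and steel bush on both faces, 0.18 to 0.29 kg. Origin at its centre, z along its axle: starts flat (centre 10 mm up); standing on its rim, z is level and the centre 33 mm up. It stands alone if let go within about 10 deg of upright, and rolls easily. The bench before the rack is clear.
- wheel_rack: fixed plywood rack, 178 mm wide, with three stalls side by side, 62 mm apart, open to its -x (towards the robot). A top board at 80 to 89 mm height, from 13 mm before to 49 mm behind the origin, covers them: no wheel can be let down from above. Origin on the bench under the axle of a wheel parked in the middle stall; x points into the stalls.
- dock_empty: floor of the empty stall (any of the three), fixed. Origin on the bench under the axle of a fully parked wheel; x points into the stall (the way the wheel rolls in), y across. Stall 26 mm wide; metal lead-in wings widen it to 32 mm at x = -22 mm. Floor: flat board 5 mm high, its front edge a ramp rising from the bench at x = -77 to full height at x = -55 mm; back board at x = +34.5 mm.
- dock_empty_seat (a point): centre of the fully parked wheel, 38 mm above the bench (axes as dock_empty; the axle may rest from 3 mm before to 1.5 mm behind it). The rear of its tread, 33 mm before this point, still stands out in front of the rack, so it can be pushed home from behind without reaching in. Push just below the axle (28 mm above the bench): a push above the axle can make the tread bind.
- keeper (a joint): steel keeper tongue, 7 mm wide, in the middle of the empty stall's floor: hinged 51 mm before the parked axle, free end 23 mm before it, 7 mm above the floor board. 0 = up (sprung), about 0.28 rad = flush. Rolling a wheel over it takes a push of 1 to 5 N; it springs up under the rear of the wheel at the parked place. At the back board the push rises sharply: 8 N is surely home.
- parked_white: loose white wheel of the same size, parked in a stall; origin at its centre
- parked_green: loose green wheel of the same size, parked in a stall; origin at its centre
- sanding_block: loose brown cork sanding block, 56 x 90 x 28 mm, on top of the rack; origin at the centre of its underside
- brown_bottle: loose little brown bottle, 36 mm in diameter, 84 mm high, on top of the rack; origin at the centre of its underside
Mind the look-alikes: they are no part of the job. Leave any yellow look-alike of the wheel alone.

How it is judged:
By the outcome, as a careful person would: the job done as asked, in the order asked, and still so for the second after the job is handed in, with the robot touching nothing.
It also fails if it takes over 61 s, if anything falls off the work surface, if the arm or the gripper's body presses on something with over 40 N, if the wrist force passes 120 N, or if a joint passes its speed limit or range.

ROBOT

A 6-joint arm with a two-finger parallel gripper is mounted at the origin on the work surface; the furniture and walls round the work are solid. World frame = base frame: x ahead of the robot, y to its left, z up, the work surface at z = 0. Lengths are in mm, angles in degrees, forces in N, time in s.
With the tool pointing down it reaches from about 300 to 850 mm from the base axis. Payload 4.2 kg.
Tool frame: the origin (TCP) lies midway between the tips of the shut fingers; the grasp point (between the pads) lies 19 mm behind it (env.grasp_offset is the distance from the TCP to the grasp point, in mm); z points along the fingers, y is the line along which they close (so a half turn about z gives the same grasp; the last joint's range is limited). The gripper opens to 91 mm and grips with 3 to 60 N. Pads are 32 mm wide; open, the fingers measure 118 mm over their backs; the gripper's body (76 mm by 178 mm) begins 60 mm behind the grasp point.
Start: joints at [-72.766, 18.312, 89.639, -0, 72.044, -1.146], TCP at [181.316, -545.681, 213.976] pointing down, gripper open.
Joint ranges: [-177.97, 177.97], [-48.28, 115.42], [12.27, 149.76], [-77.06, 257.06], [2.81, 150.46], [-146.56, 146.56]. Speed limits (degrees/s): [147.25, 147.25, 180, 180, 180, 180].

INTERFACE

Orientations are given as [roll, pitch, yaw] about the fixed x, y, z axes, in that order (R = Rz(yaw) Ry(pitch) Rx(roll)).
In Python, from workcell import env, optics gives the robot as it stands. The module is installed in compiled form; this text tells all that it offers.
- The arm moves only by the tool send_rows, never from a script. Its argument "targets" is a list that holds one entry, the list of rows, each a list of 7 numbers: the turn, a rotation vector about the world's x, y, z scaled (see below), then the shift along the world's x, y, z scaled (see below), then the closure, from -1 (fully open) to 1 (shut). In form: [[[rx, ry, rz, x, y, z, gripper], ...]]. A call has 1 to 12 rows; each row shifts and turns the commanded pose from where the row before left it; what a row does not reach is not made up. The controller multiplies each number of a shift by 0.2 m and each number of a turn by pi/2 rad. A row lasts 1/10 s, in which the tool goes at most 50 mm and 8.59 degrees, less where a joint would pass 70% of its speed; a pose out of reach is approached as far as the arm can. A call with a number of a shift or a turn outside -1 to 1 is refused whole. A call with a gripper value outside its range is refused whole. The fingers move at their own pace and stop on an object; "grip_force" is the grip in N (left out, the last holds). Time passes only in rows, so rows that do not move let the fingers close. It gives the time, the measured TCP pose, the force, the opening and the grip force at its end, in the units of the state.
- env.state(): the state, without advancing time (a new reading comes with each control period).
- optics.grab_frame(name): name is "scene" or "top" or "wrist"; returns (picture, depth): 400x640x3 uint8, red, green, blue; 400x640 float32, mm along the optical axis (not along the pixel's ray), 0 where there is no reading.
- optics.camera_info(name): a dict with "camera_matrix" (3x3 intrinsics, pixels), "R" (3x3) and "t" (3): a world point X has camera coordinates R X + t; the wrist camera has in their place "mount" (4x4, takes a point from camera to tool coordinates, whose origin is the TCP and whose axes are the flange's). Camera axes: x right, y down, z forward; pixel columns grow to the right and rows downward; lengths in mm; the calibration is good to about 2 mm. The wrist camera is an equidistant fisheye: a pixel r from the principal point sees the ray r / f radians off the axis. A picture is of the moment at which its call begins: read the wrist's pose just before it. camera_info takes no time and is no camera call.
- env.job_done(): hands the job in; it is judged then, once.
Trained networks look in the newest picture that a camera, given by its name, has taken for a name from the list of things; names that differ only in an ending like _2 or _b are one class to them, and where a whole thing is asked for, a point or a joint stands for the part that bears it (a point fixed in the world has none). Each returns a list of dicts, best first, with "conf" (0 to 1); they miss things now and then, are a little off and sometimes report something else, mostly with a low value. They report only what shows in the picture. A call takes as long as a camera call. They do not tell look-alikes from the thing itself.
- optics.silhouettes(camera, name): "mask" (400x640 bool, what is visible of it) and "at" ([column, row] in pixels, amid what is visible of it).
- optics.place_of(camera, name): "at" ([column, row] in pixels: a listed point, or the origin of a listed thing).
The state is a dict: "time_s": time; "qpos": joint angles; "qvel": joint speeds; "effort": joint torques, N m; "ee_pos": TCP position; "ee_rot": TCP orientation; "force": force on the tool from outside, world axes, zero at the start; "torque": the same for the moment, N m; "gripper_width": finger opening in mm; "gripper_force": force on a finger pad.
Only numpy, scipy, OpenCV 4.12 (cv2) and the standard library are available. Lean on these libraries where they do the work, as an engineer would, in place of code of your own. Each camera call takes 0.05 s, during which the arm holds its last target. There are 200 camera calls.

## Working session

There is one attempt and no reset: what is moved stays moved. The work goes in short steps, Python scripts to look and compute and a tool call to move; the robot and the scene stay as the last step left them, time stands still between calls to the robot, and variables do not carry over. Pictures are saved under pics/ and viewed, at most 13 in all, crops included, and the job is handed in when it is done.

Besides the shell and the picture viewer there is one more tool, called as name(argument=value, ...), one argument or row to a line, values as JSON. send_rows: Moves the arm, as the interface text tells. Its arguments: {"type":"object","properties":{"targets":{"type":"array"},"grip_force":{"type":"number"}},"required":["targets"]}

```bash
mkdir -p pics; cat > h.py <<'E'
import numpy as np, cv2
from workcell import env, optics
from scipy.spatial.transform import Rotation as Ro
def info(n):
    c=optics.camera_info(n); return np.array(c["camera_matrix"]),np.array(c["R"]),np.array(c["t"])
def world(n,depth,uv):
    K,R,t=info(n); uv=np.atleast_2d(uv).astype(float); d=depth[uv[:,1].astype(int),uv[:,0].astype(int)]
    p=np.c_[(uv[:,0]-K[0,2])/K[0,0],(uv[:,1]-K[1,2])/K[1,1],np.ones(len(uv))]*d[:,None]
    return (p-t)@R
def maskpts(n,depth,m):
    v,u=np.nonzero(m&(depth>0)); return world(n,depth,np.c_[u,v])
def save(n,img): cv2.imwrite("pics/"+n+".png",cv2.cvtColor(img,cv2.COLOR_RGB2BGR))
E
python3 - <<'E'
from h import *
s=env.state(); print({k:np.round(v,2) for k,v in s.items()}, env.grasp_offset)
F={}
for n in("scene","top"):
    im,d=optics.grab_frame(n); save(n+"0",im); np.save(n+"0d.npy",d)
    K,R,t=info(n); print(n,"cam at",np.round(-R.T@t), "f",K[0,0],"axis",np.round(R[2],2))
    for nm in("wheel","wheel_rack","dock_empty","parked_white","parked_green","sanding_block","brown_bottle"):
        for r in optics.silhouettes(n,nm)[:3]:
            P=maskpts(n,d,r["mask"]); print(n,nm,round(r["conf"],2),np.round(r["at"]),"n",r["mask"].sum(),"med",np.round(np.median(P,0)),"zr",np.round(np.percentile(P[:,2],[5,95])))
    for nm in("dock_empty_seat","dock_empty","wheel"):
        for r in optics.place_of(n,nm)[:3]: print(n,"pt",nm,round(r["conf"],2),np.round(r["at"],1))
E
```

```text
{'time_s': np.float64(0.0), 'qpos': array([-72.77,  18.35,  89.71,   0.  ,  72.04,  -1.15]), 'qvel': array([-0.04,  0.  ,  0.05,  0.01,  0.  ,  0.04]), 'effort': array([  0.  , -41.25, -23.2 ,   0.07,   0.05,  -0.  ]), 'ee_pos': array([ 181.16, -545.18,  213.11]), 'ee_rot': array([-179.9 ,   -0.  ,   18.38]), 'force': array([-0.38,  0.64, -0.05]), 'torque': array([ 0.03, -0.01,  0.05]), 'gripper_force': np.float64(0.0), 'gripper_width': np.float64(91.61)} 18.8
scene cam at [ 48. 578. 589.] f 445.9159679538487 axis [ 0.57 -0.61 -0.55]
scene wheel 0.8 [291. 269.] n 905 med [503. 161.  19.] zr [ 4. 22.]
scene wheel 0.77 [227. 315.] n 1165 med [501. 309.  19.] zr [ 6. 21.]
scene wheel_rack 0.59 [337. 184.] n 2863 med [ 617. -110.   32.] zr [ 1. 90.]
scene dock_empty 0.58 [337. 182.] n 3126 med [ 616. -111.   32.] zr [ 1. 90.]
scene dock_empty 0.51 [372. 190.] n 85 med [ 578. -181.    6.] zr [ 4. 11.]
scene parked_white 0.59 [320. 186.] n 269 med [623. -62.  52.] zr [23. 70.]
scene parked_green 0.6 [344. 179.] n 235 med [ 607. -121.   51.] zr [24. 70.]
scene sanding_block 0.68 [349. 149.]
[... 639 characters left out ...]
  19.] zr [15. 22.]
top wheel_rack 0.55 [378. 178.] n 3456 med [ 607. -113.    6.] zr [-0. 90.]
top parked_white 0.49 [359. 165.] n 149 med [626. -64.  60.] zr [36. 69.]
top parked_green 0.66 [383. 177.] n 177 med [ 610. -124.   58.] zr [26. 69.]
top sanding_block 0.61 [416. 157.] n 1343 med [ 640. -172.  114.] zr [101. 117.]
top brown_bottle 0.62 [373. 142.] n 391 med [652. -80. 147.] zr [ 98. 173.]
top brown_bottle 0.17 [416. 156.] n 1396 med [ 640. -172.  114.] zr [ 94. 117.]
top pt dock_empty_seat 0.59 [413.5 174.6]
top pt dock_empty_seat 0.36 [384.5 170.8]
top pt dock_empty 0.51 [410.7 180.4]
top pt wheel 0.91 [251.  217.9]
top pt wheel 0.91 [312.5 228.4]
top pt wheel 0.42 [366.7 147.3]
```

```bash
python3 - <<'E'
import cv2
a=cv2.imread("pics/top0.png")[110:290,130:500]; b=cv2.imread("pics/scene0.png")[110:350,170:450]
a=cv2.resize(a,(800,389)); cv2.imwrite("pics/topc.png",a); cv2.imwrite("pics/scenec.png",cv2.resize(b,(700,600)))
E
```

```text
(no output)
```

View pics/topc.png

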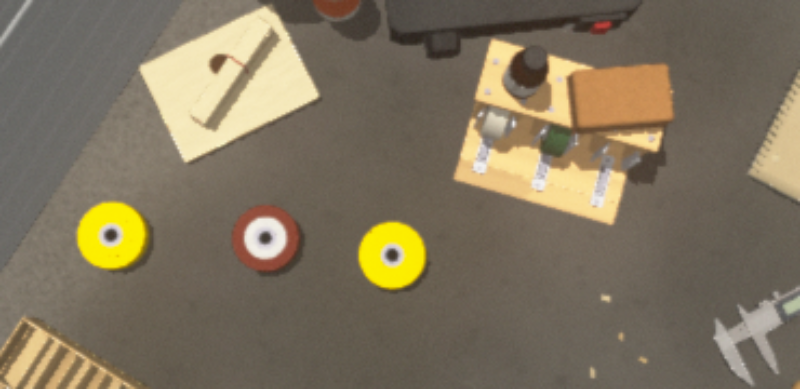

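View pics/scenec.png

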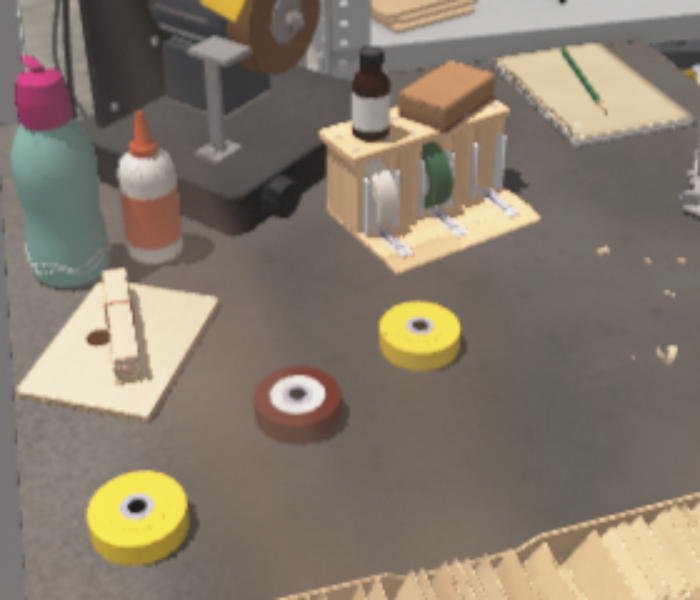

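The wheel candidates in the top view are yellow at (182,219), brown at (253,220) and yellow at (311,228). The bigger view agrees, so I choose the brown one at (253,220). The rack's empty stall is the rightmost one in the top view, near (410,180), under the sanding block. I'll move the wrist camera over the rack front.

send_rows(
  targets=[
    [[0, 0, 0.058, 0.13, 0.189, 0.04, -1], [0, 0, 0.058, 0.13, 0.189, 0.04, -1], [0, 0, 0.058, 0.13, 0.189, 0.04, -1], [0, 0, 0.058, 0.13, 0.189, 0.04, -1], [0, 0, 0.058, 0.13, 0.189, 0.04, -1], [0, 0, 0.058, 0.13, 0.189, 0.04, -1], [0, 0, 0.058, 0.13, 0.189, 0.04, -1], [0, 0, 0.058, 0.13, 0.189, 0.04, -1], [0, 0, 0.058, 0.13, 0.189, 0.04, -1], [0, 0, 0.058, 0.13, 0.189, 0.04, -1], [0, 0, 0.058, 0.13, 0.189, 0.04, -1], [0, 0, 0, 0, 0, 0, -1]],
  ],
)

```text
time_s: 2.3
ee_pos: [470.2, -125.9, 302.9]
ee_rot: [179.8, -0.1, 76.2]
force: [-0.9, -1.1, 0.3]
gripper_width: 91.5
gripper_force: 0.0
```

```bash
cat >> h.py <<'E'
def Rt(s): return Ro.from_euler("xyz",s["ee_rot"],degrees=True).as_matrix()
def wgrab():
    s=env.state(); im,d=optics.grab_frame("wrist"); return s,im,d
def wrays(uv):
    c=optics.camera_info("wrist"); K=np.array(c["camera_matrix"]); uv=np.atleast_2d(uv).astype(float)
    x=uv[:,0]-K[0,2]; y=uv[:,1]-K[1,2]; r=np.hypot(x,y)+1e-9; th=r/K[0,0]
    return np.c_[np.sin(th)*x/r,np.sin(th)*y/r,np.cos(th)]
def wcam(s):
    M=np.array(optics.camera_info("wrist")["mount"]); R=Rt(s)
    return R@M[:3,:3], R@M[:3,3]+s["ee_pos"]
def wworld(s,uv,d=None,z=None):
    A,o=wcam(s); q=wrays(uv); 
    if z is not None:
        g=q@A.T; return o+g*((z-o[2])/g[:,2])[:,None]
    uv=np.atleast_2d(uv).astype(int); return o+(q*(d[uv[:,1],uv[:,0]]/q[:,2])[:,None])@A.T
def wmask(s,d,m):
    v,u=np.nonzero(m&(d>0)); return wworld(s,np.c_[u,v],d)
def wpix(s,P):
    c=optics.camera_info("wrist"); K=np.array(c["camera_matrix"]); A,o=wcam(s); q=(np.atleast_2d(P)-o)@A
    r=np.hypot(q[:,0],q[:,1])+1e-9; th=np.arctan2(r,q[:,2]); return np.c_[K[0,2]+K[0,0]*th*q[:,0]/r,K[1,2]+K[0,0]*th*q[:,1]/r]
E
python3 - <<'E'
from h import *
s,im,d=wgrab(); save("w1",im); np.save("w1d.npy",d); import pickle; pickle.dump(s,open("w1.pkl","wb"))
print({k:np.round(s[k],1) for k in("time_s","qpos","ee_pos","ee_rot","force")}); c=optics.camera_info("wrist"); print(np.round(c["mount"],2),c["camera_matrix"][0])
A,o=wcam(s);print("cam",o)
for nm in("dock_empty_seat","dock_empty","keeper","parked_white","parked_green","wheel_rack"):
    for r in optics.place_of("wrist",nm)[:2]: print(nm,round(r["conf"],2),np.round(r["at"],1),np.round(wworld(s,r["at"],d)[0],1))
E
```

```text
{'time_s': np.float64(2.3), 'qpos': array([-16.4,   7.5,  91.3,   0.1,  81.1,  -2.7]), 'ee_pos': array([ 470.2, -125.9,  302.9]), 'ee_rot': array([ 1.798e+02, -1.000e-01,  7.620e+01]), 'force': array([-0.9, -1.1,  0.3])}
[[   0.     -0.96   -0.27   78.  ]
 [   1.      0.      0.     -0.42]
 [   0.     -0.27    0.96 -172.07]
 [   0.      0.      0.      1.  ]] [309.70691629   0.         322.25785975]
cam [487.78318497 -50.31339909 475.15036344]
dock_empty 0.79 [418.6 187.5] [ 613.4 -192.8    7.6]Traceback (most recent call last):
  File "<stdin>", line 6, in <module>
ValueError: it knows: brown_bottle, dock_empty, dock_empty_seat, parked_green, parked_white, sanding_block, wheel, wheel_rack
```

View pics/w1.png

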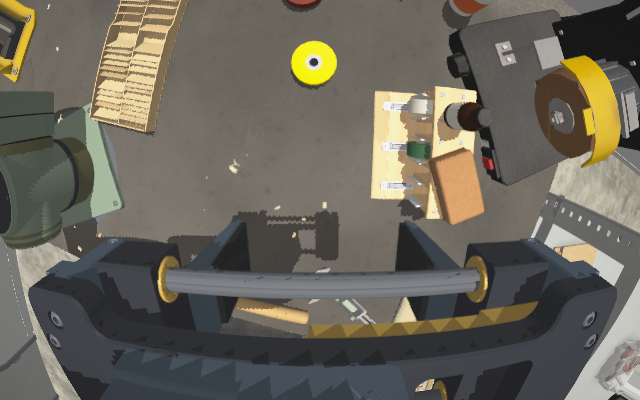

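Brown wheel is just out of the frame at the top (303,0). The rack floor spans (376,92) to (372,199), with the empty stall's keeper near (400,185). I'll take a nearer second view.

send_rows(
  targets=[
    [[0, 0, 0, 0.075, -0.156, -0.125, -1], [0, 0, 0, 0.075, -0.156, -0.125, -1], [0, 0, 0, 0.075, -0.156, -0.125, -1], [0, 0, 0, 0.075, -0.156, -0.125, -1], [0, 0, 0, 0, 0, 0, -1], [0, 0, 0, 0, 0, 0, -1]],
  ],
)

```text
time_s: 3.05
ee_pos: [525.8, -256.1, 200.9]
ee_rot: [-179.8, -0.0, 75.6]
force: [-0.1, 0.9, 0.6]
gripper_width: 91.2
gripper_force: 0.0
```

```bash
python3 - <<'E'
from h import *; import pickle
s,im,d=wgrab(); save("w2",im); np.save("w2d.npy",d); pickle.dump(s,open("w2.pkl","wb"))
print(np.round(s["qpos"],1),np.round(s["ee_pos"],1),np.round(s["ee_rot"],1))
for nm in("dock_empty_seat","dock_empty","parked_white","parked_green","wheel_rack"):
    for r in optics.place_of("wrist",nm)[:2]: print(nm,round(r["conf"],2),np.round(r["at"],1),np.round(wworld(s,r["at"],d)[0],1),"z0",np.round(wworld(s,r["at"],z=0)[0],1),"z38",np.round(wworld(s,r["at"],z=38)[0],1))
A,o=wcam(s);print("cam",np.round(o))
# floor plane pixels
v,u=np.mgrid[0:400,0:640]; W=wworld(s,np.c_[u.ravel(),v.ravel()],d).reshape(400,640,3)
hsv=cv2.cvtColor(im,cv2.COLOR_RGB2HSV)
m=(np.abs(W[...,2]-3)<6)&(W[...,0]>480)&(W[...,0]<680)&(W[...,1]>-270)&(W[...,1]<0)&(hsv[...,1]>60)&(hsv[...,2]>130)&(hsv[...,0]<30)
P=W[m]; print(m.sum()); r=cv2.minAreaRect(P[:,:2].astype(np.float32)); print(r)
c=im[60:360,240:640]; save("w2c",cv2.resize(c,(800,600),interpolation=cv2.INTER_CUBIC)); np.save("w2W.npy",W)
E
```

```text
[-27.1  19.8  89.4   0.   71.  -12.7] [ 525.8 -256.1  200.9] [-179.8   -0.    75.6]
dock_empty 0.6 [381.8 113.5] [ 613.5 -193.8    5.6] z0 [ 614.6 -194.     0. ] z38 [ 607.5 -192.7   38. ]
parked_white 0.65 [382.3   3.2] [629.8 -82.5  74.7] z0 [651.  -57.8   0. ] z38 [640.3 -70.4  38. ]
parked_green 0.89 [385.7  51.2] [ 610.7 -138.   110. ] z0 [ 638.1 -120.2    0. ] z38 [ 628.7 -126.4   38. ]
wheel_rack 0.89 [382.1  58.7] [ 610.7 -141.1   89.6] z0 [ 631.4 -128.6    0. ] z38 [ 622.6 -133.9   38. ]
wheel_rack 0.62 [385.8   2.7] [628.9 -87.6  90.1] z0 [655.6 -57.9   0. ] z38 [644.3 -70.4  38. ]
cam [ 545. -181.  373.]
4745
((618.751708984375, -138.75534057617188), (175.4692840576172, 138.79592895507812), 75.66902160644531)
```

View pics/w2c.png

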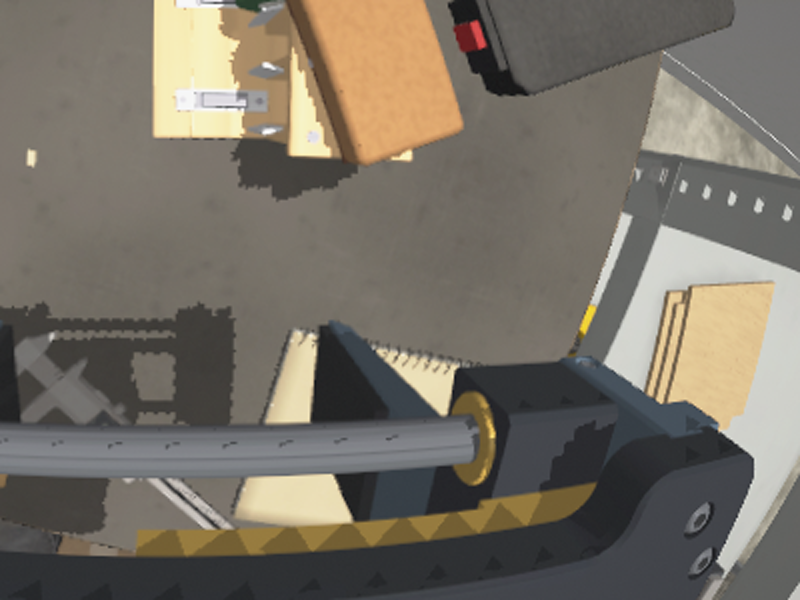

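The crop shows the empty stall's keeper along row 100 of the crop (px (329,110) to (374,110)), wing tips at crop (265,68) and (265,130), and the floor's front corner at crop (153,137). I'll fit the edges from these.

```bash
python3 - <<'E'
from h import *; import pickle
for n in("w1","w2"):
    s=pickle.load(open(n+".pkl","rb")); im=cv2.cvtColor(cv2.imread(f"pics/{n}.png"),cv2.COLOR_BGR2RGB)
    hsv=cv2.cvtColor(im,cv2.COLOR_RGB2HSV).astype(int); ply=(hsv[...,1]>60)&(hsv[...,2]>150)&(hsv[...,0]<32)
    # front edge pixels: first ply in row
    r0,r1,c0,c1=((100,195,355,390) if n=="w1" else (62,122,300,335))
    E=[]
    for v in range(r0,r1):
        k=np.nonzero(ply[v,c0:c1])[0]
        if len(k): E.append((c0+k[0]-0.5,v))
    P=wworld(s,E,z=0.)[:,:2]
    vx,vy,x0,y0=cv2.fitLine(P.astype(np.float32),cv2.DIST_HUBER,0,.01,.01).ravel()
    yaw=np.degrees(np.arctan2(vx,-vy) if vy<0 else np.arctan2(-vx,vy)); print(n,"yaw dock from front edge",yaw, x0,y0,len(E))
    # side edge: last ply row per column
    c0,c1,r0,r1=((378,405,180,215) if n=="w1" else (322,355,115,145)); S=[]
    for u in range(c0,c1):
        k=np.nonzero(ply[r0:r1,u])[0]
        if len(k): S.append((u,r0+k[-1]+.5))
    Q=wworld(s,S,z=3.)[:,:2]; a,b,q0,q1=cv2.fitLine(Q.astype(np.float32),cv2.DIST_HUBER,0,.01,.01).ravel()
    if a<0:a,b=-a,-b
    print("  side yaw",np.degrees(np.arctan2(b,a)),q0,q1)
    y=np.radians(yaw); ex=np.array([np.cos(y),np.sin(y)]); ey=np.array([-ex[1],ex[0]])
    f=np.array([x0,y0])@ex+77; l=np.array([q0,q1])@ey+27
    print("  dock origin",f*ex+l*ey)
    # keeper white pixels
    reg=(slice(100,122),slice(325,380)) if n=="w2" else (slice(178,194),slice(378,415))
    w=(hsv[...,1]<45)&(hsv[...,2]>150); v,u=np.nonzero(w[reg]); v=v+reg[0].start; u=u+reg[1].start
    K=wworld(s,np.c_[u,v],z=7.)[:,:2]; print("  keeper in dock frame x",np.percentile(K@ex-f,[1,50,99]),"y",np.percentile(K@ey-l,[1,50,99]), len(K)); ka=cv2.fitLine(K.astype(np.float32),cv2.DIST_HUBER,0,.01,.01).ravel(); print("  keeper dir",np.degrees(np.arctan(ka[1]/ka[0])))
d=np.load("top0d.npy")
im=cv2.cvtColor(cv2.imread("pics/top0.png"),cv2.COLOR_BGR2HSV).astype(int)
# wheel from top
im0=cv2.imread("pics/top0.png").astype(int); sub=np.zeros((400,640),bool); sub[195:245,228:278]=1
m=sub&(im0[...,2]-im0[...,0]>35)&(im0[...,2]<170); n_,lab,st,ce=cv2.connectedComponentsWithStats(m.astype(np.uint8))
k=1+np.argmax(st[1:,4]); cn=cv2.findContours((lab==k).astype(np.uint8),0,2)[0][0]; (cx,cy),rad=cv2.minEnclosingCircle(cn); print("wheel px",cx,cy,rad,st[k])
K,R,t=info("top"); o=-R.T@t; g=R.T@np.array([(cx-K[0,2])/K[0,0],(cy-K[1,2])/K[1,1],1]); print("wheel z15",o+g*(15-o[2])/g[2], "z20",o+g*(20-o[2])/g[2])
E
```

```text
w1 yaw dock from front edge -14.345792 549.95874 -128.02464 95
  side yaw -13.703989 569.9918 -204.01881
  dock origin [ 614.2352  -187.46497]
  keeper in dock frame x [-63.34205076 -42.42857973 -10.98574317] y [-11.32841185  -3.6274521    4.4139818 ] 241
  keeper dir -19.134348
w2 yaw dock from front edge -14.4469795 538.9513 -168.53908 60
  side yaw -13.908783 559.4001 -199.68774
  dock origin [ 613.99994 -185.87268]
  keeper in dock frame x [-62.27687062 -40.03643471  -9.36343144] y [-12.10149849  -4.20752992   4.43523466] 502
  keeper dir -15.570231
wheel px 252.46609497070312 219.8389892578125 16.00135040283203 [237 205  32  31 467]
wheel z15 [510.96578597 154.5632469   15.        ] z20 [510.60940058 153.96972792  20.        ]
```

send_rows(
  targets=[
    [[0, 0, 0, -0.013, 0.216, 0, -1], [0, 0, 0, -0.013, 0.216, 0, -1], [0, 0, 0, -0.013, 0.216, 0, -1], [0, 0, 0, -0.013, 0.216, 0, -1], [0, 0, 0, -0.013, 0.216, 0, -1], [0, 0, 0, -0.013, 0.216, 0, -1], [0, 0, 0, -0.013, 0.216, 0, -1], [0, 0, 0, -0.013, 0.216, 0, -1], [0.086, -0.022, 0, 0, 0, 0, -1], [0, 0, 0, 0, 0, 0, -1], [0, 0, 0, 0, 0, 0, -1]],
  ],
)

```text
time_s: 4.45
ee_pos: [506.3, 90.0, 202.5]
ee_rot: [179.9, -7.9, 75.7]
force: [-0.1, -0.4, -1.0]
gripper_width: 90.8
gripper_force: 0.0
```

```bash
python3 - <<'E'
from h import *; import pickle
s,im,d=wgrab(); save("w3",im)
print(s["time_s"],np.round(s["qpos"],1),np.round(s["ee_pos"],1),np.round(s["ee_rot"],1), np.round(Rt(s)[:,2],3))
for r in optics.silhouettes("wrist","wheel")[:4]:
    m=r["mask"]; px=im[m]; print(r["conf"],r["at"],m.sum(),np.median(px,0))
    P=wmask(s,d,m); T=P[np.abs(P[:,2]-np.percentile(P[:,2],90))<5]; (c,rad)=cv2.minEnclosingCircle(T[:,:2].astype(np.float32)); print("  top z",np.percentile(P[:,2],[5,50,95]),"circle",np.round(c,1),round(rad,1),"mean",np.round(T.mean(0),1))
u,v=map(int,wpix(s,[511,154,20])[0]); print(u,v); c=im[max(0,v-70):v+70,max(0,u-90):u+90]; save("w3c",cv2.resize(c,None,fx=3,fy=3))
E
```

```text
4.45 [  3.9  11.9 100.9   8.2  64.9  14.9] [506.3  90.  202.5] [179.9  -7.9  75.7] [ 0.035  0.132 -0.991]
0.95 [311.0, 146.7] 2498 [153.  80.  67.]
  top z [19.78385503 21.39781747 22.78462488] circle [509.3 155.5] 33.2 mean [509.6 155.6  21.4]
0.88 [324.3, 252.3] 2072 [172. 148.  12.]
  top z [19.12138321 21.38715356 22.73940002] circle [496.3  32. ] 32.9 mean [497.   33.9  21.4]
0.76 [280.2, 36.3] 2110 [246. 237.  10.]
  top z [11.12734694 21.4051048  22.88666279] circle [507.9 304.8] 33.0 mean [508.1 303.5  21.5]
312 150
```

View pics/w3c.png

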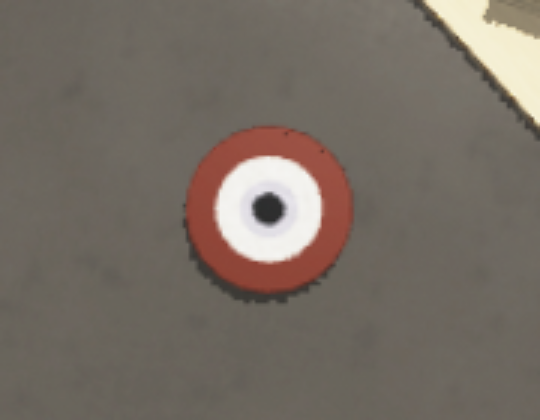

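Crop confirms the brown wheel with its white paper disc, centred at about (312,150). I'll level the tool and go down over it.

send_rows(
  targets=[
    [[-0.086, 0.022, 0, 0.009, 0.121, -0.165, -1], [0, 0, 0, 0.009, 0.121, -0.165, -1], [0, 0, 0, 0.009, 0.121, -0.165, -1], [0, 0, 0, 0, 0, -0.2, -1], [0, 0, 0, 0, 0, -0.19, -1], [0, 0, 0, 0, 0, 0, -1], [0, 0, 0, 0, 0, 0, -1]],
  ],
)

```text
time_s: 5.25
ee_pos: [512.6, 162.8, 25.2]
ee_rot: [-180.0, 0.0, 75.7]
force: [-0.0, 0.7, -0.4]
gripper_width: 91.3
gripper_force: 0.0
```

```bash
python3 - <<'E'
from h import *
s=env.state(); print(np.round(s["qpos"],1),np.round(s["ee_pos"],1),np.round(s["ee_rot"],2))
E
```

```text
[ 16.4  26.  108.7  -0.   45.3  30.7] [512.6 162.8  25.2] [-1.7999e+02  3.0000e-02  7.5700e+01]
```

send_rows(
  targets=[
    [[0, 0, 0, -0.003, 0, -0.055, -1], [0, 0, 0, 0, 0, -0.05, -1], [0, 0, 0, 0, 0, 0, -1], [0, 0, 0, 0, 0, 0, 1], [0, 0, 0, 0, 0, 0, 1], [0, 0, 0, 0, 0, 0, 1], [0, 0, 0, 0, 0, 0, 1], [0, 0, 0, 0, 0, 0, 1], [0, 0, 0, 0, 0, 0, 1]],
  ],
  grip_force=35,
)

```text
time_s: 6.15
ee_pos: [511.6, 163.6, 4.3]
ee_rot: [180.0, -0.0, 75.8]
force: [0.9, -0.2, 3.3]
gripper_width: 64.9
gripper_force: 35.0
```

send_rows(
  targets=[
    [[0, 0, 0, 0, 0, 0.18, 1], [0, 0, 0, 0, 0, 0.18, 1], [0, 0, 0, 0, 0, 0.18, 1], [0, 0, 0, 0, 0, 0, 1]],
  ],
)

```text
time_s: 6.55
ee_pos: [514.3, 164.5, 116.4]
ee_rot: [179.5, -0.3, 75.8]
force: [1.0, 0.3, -2.1]
gripper_width: 65.5
gripper_force: 35.0
```

send_rows(
  targets=[
    [[0.0904, -0.0232, 0, -0.011, -0.158, 0.02, 1], [0.0904, -0.0232, 0, -0.011, -0.158, 0.02, 1], [0.0904, -0.0232, 0, -0.011, -0.158, 0.02, 1], [0.0904, -0.0232, 0, -0.011, -0.158, 0.02, 1], [0.0904, -0.0232, 0, -0.011, -0.158, 0.02, 1], [0.0904, -0.0232, 0, -0.011, -0.158, 0.02, 1], [0.0904, -0.0232, 0, -0.011, -0.158, 0.02, 1], [0.0904, -0.0232, 0, -0.011, -0.158, 0.02, 1], [0.0904, -0.0232, 0, -0.011, -0.158, 0.02, 1], [0.0904, -0.0232, 0, -0.011, -0.158, 0.02, 1], [0, 0, 0, 0, 0, 0, 1], [0, 0, 0, 0, 0, 0, 1]],
  ],
)

```text
time_s: 7.75
ee_pos: [488.1, -130.3, 144.2]
ee_rot: [-178.3, -77.9, 74.9]
force: [0.8, 0.6, -2.6]
gripper_width: 65.4
gripper_force: 35.0
```

```bash
python3 - <<'E'
from h import *
s=env.state(); print(s["time_s"],np.round(s["qpos"],1),np.round(s["ee_pos"],1)); print(np.round(Rt(s),3), s["gripper_width"],s["force"])
s,im,d=wgrab(); save("w4",im); a,_=optics.grab_frame("top"); 
b,_=optics.grab_frame("scene"); x=cv2.resize(b[100:350,200:500],(480,400)); y=cv2.resize(a[130:330,280:520],(480,400)); save("c4",np.hstack([x,y])[:,:800+160][:, :960]); cv2.imwrite("pics/c4.png",cv2.resize(cv2.imread("pics/c4.png"),(800,333)))
E
```

```text
7.75 [-48.6  42.6 103.9  53.8  97.9 -62.5] [ 488.1 -130.3  144.2]
[[ 0.055  0.973  0.226]
 [ 0.202 -0.232  0.951]
 [ 0.978 -0.006 -0.209]] 65.40823184662908 [ 0.79834726  0.63305385 -2.63967961]
```

View pics/c4.png

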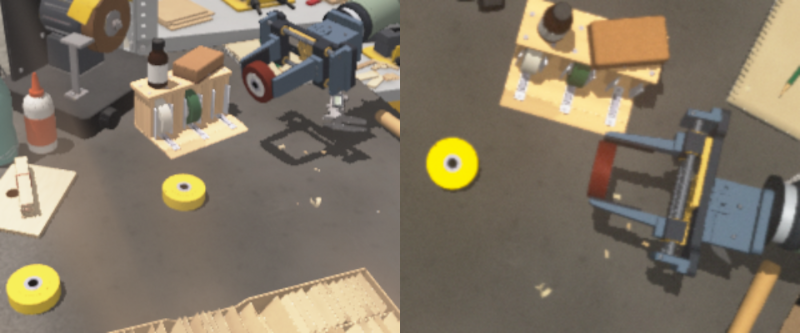

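Wheel is held upright at right pane (603,167), clear of the rack; the yellow wheel is untouched. Next I'll compute the placing correction.

```bash
cat >> h.py <<'E'
Y=np.radians(-14.4); ex=np.array([np.cos(Y),np.sin(Y),0]); ey=np.array([-ex[1],ex[0],0]); Z=np.array([0,0,1.]); D=np.array([613.,-191.1,0])
def todock(P): q=np.atleast_2d(P)-D; return np.c_[q@ex,q@ey,q[:,2]]
def goto(R,p):
    s=env.state(); rv=Ro.from_matrix(R@Rt(s).T).as_rotvec(); dp=p-s["ee_pos"]
    print("turn total",np.round(rv/(np.pi/2),4),"deg",np.degrees(np.linalg.norm(rv)).round(2),"shift total",np.round(dp/200,4),"mm",np.round(dp,1))
E
python3 - <<'E'
from h import *
e=np.radians(6); z=np.cos(e)*ey-np.sin(e)*Z; R=np.c_[np.cross(ex,z),ex,z]; print(R)
for h in(90,41.5): goto(R,np.array([488.8,-152.2,h]))
E
```

```text
[[ 0.02599517  0.96858316  0.24732754]
 [ 0.10124451 -0.24868989  0.96327716]
 [ 0.9945219   0.         -0.10452846]]
turn total [ 0.0667 -0.0171 -0.013 ] deg 6.31 shift total [ 0.0025 -0.119  -0.2874] mm [  0.5 -23.8 -57.5]
turn total [ 0.0667 -0.0171 -0.013 ] deg 6.31 shift total [ 0.0025 -0.119  -0.5299] mm [   0.5  -23.8 -106. ]
```

send_rows(
  targets=[
    [[0.017, -0.004, -0.003, 0.001, -0.03, -0.12, 1], [0.017, -0.004, -0.003, 0.001, -0.03, -0.12, 1], [0.017, -0.004, -0.003, 0.001, -0.03, -0.12, 1], [0.017, -0.004, -0.003, 0, -0.03, -0.08, 1], [0, 0, 0, 0, 0, 0, 1], [0, 0, 0, 0, 0, 0, 1], [0, 0, 0, 0, 0, 0, 1]],
  ],
)

```text
time_s: 8.6
ee_pos: [489.4, -153.1, 60.6]
ee_rot: [-179.8, -84.1, 75.5]
force: [0.4, -0.3, -1.3]
gripper_width: 65.3
gripper_force: 35.0
```

```bash
python3 - <<'E'
from h import *
e=np.radians(6); z=np.cos(e)*ey-np.sin(e)*Z; R=np.c_[np.cross(ex,z),ex,z]
s=env.state(); print(s["time_s"],np.round(s["qpos"],1),s["ee_pos"],s["force"])
goto(R,np.array([488.8,-152.2,41.5]))
im,d=optics.grab_frame("top"); r=optics.silhouettes("top","wheel")
for q in r: P=maskpts("top",d,q["mask"]); print(q["conf"],q["at"],np.median(im[q["mask"]],0),"dock med",todock(np.median(P,0)).round(1),"zmax",np.percentile(P[:,2],[5,95]).round(1))
E
```

```text
8.6 [-50.6  54.2 101.8  54.2  98.3 -70.6] [ 489.3843771  -153.10845602   60.64364987] [ 0.42808145 -0.34675271 -1.29503708]
turn total [-0.0009  0.     -0.001 ] deg 0.12 shift total [-0.0029  0.0045 -0.0957] mm [ -0.6   0.9 -19.1]
0.84 [400.0, 233.4] [118.   59.   44.5] dock med [[-129.6    4.4   78.3]] zmax [49.  85.1]
0.63 [308.9, 226.4] [253. 239.   0.] dock med [[-167.5  186.1   19.1]] zmax [16.3 21.7]
0.57 [181.4, 217.9] [253. 241.   0.] dock med [[-223.7  452.3   18.8]] zmax [ 9.3 21.5]
```

send_rows(
  targets=[
    [[0, 0, 0, -0.003, 0.003, -0.045, 1], [0, 0, 0, 0, 0, -0.035, 1], [0, 0, 0, 0, 0, -0.005, 1], [0, 0, 0, 0, 0, 0, 1]],
  ],
)

```text
time_s: 9.1
ee_pos: [488.4, -153.1, 41.9]
ee_rot: [-178.1, -84.3, 73.7]
force: [-0.7, 0.2, -0.1]
gripper_width: 65.1
gripper_force: 35.0
```

send_rows(
  targets=[
    [[0, 0, 0, 0, 0, -0.005, 1], [0, 0, 0, 0, 0, 0, 1]],
  ],
)

```text
time_s: 9.3
ee_pos: [488.4, -153.1, 41.7]
ee_rot: [-178.5, -84.3, 74.2]
force: [-0.8, -1.3, 3.2]
gripper_width: 64.9
gripper_force: 35.0
```

send_rows(
  targets=[
    [[0, 0, 0, 0, 0, -0.005, 1], [0, 0, 0, 0, 0, 0, 1]],
  ],
)

```text
time_s: 9.5
ee_pos: [488.4, -153.1, 41.6]
ee_rot: [-178.8, -84.4, 74.4]
force: [-0.6, -1.3, 6.2]
gripper_width: 65.4
gripper_force: 35.0
```

send_rows(
  targets=[
    [[0, 0, 0, 0, 0, 0, -1], [0, 0, 0, 0, 0, 0, -1], [0, 0, 0, 0, 0, 0, -1], [0, 0, 0, 0, 0, 0, -1], [0, 0, 0, 0, 0, 0, -1], [0, 0, 0, 0, 0, 0, -1]],
  ],
)

```text
time_s: 10.1
ee_pos: [488.4, -153.1, 39.7]
ee_rot: [-178.4, -84.2, 74.0]
force: [-0.4, 0.4, 0.5]
gripper_width: 91.3
gripper_force: 0.0
```

```bash
python3 - <<'E'
from h import *
s=env.state(); print(s["time_s"],s["gripper_width"],s["ee_pos"],s["force"])
im,d=optics.grab_frame("top"); save("t5",im); r=optics.silhouettes("top","wheel")
for q in r:
    P=maskpts("top",d,q["mask"]); T=todock(P[P[:,2]>np.percentile(P[:,2],95)-12]); print(round(q["conf"],2),np.round(q["at"]),np.median(im[q["mask"]],0),"dock med",todock(np.median(P,0)).round(1),"z",np.percentile(P[:,2],[5,95]).round(1)); r2=cv2.minAreaRect(T[:,:2].astype(np.float32)); print(r2)
b,_=optics.grab_frame("scene"); x=cv2.resize(b[150:270,280:460],(600,400)); y=cv2.resize(im[150:290,330:540],(600,400)); save("c5",cv2.resize(np.hstack([x,y]),(800,267)))
E
```

```text
10.1 91.32969747183597 [ 488.42607301 -153.05536666   39.74564445] [-0.35708133  0.44418692  0.54876272]
0.93 [310. 228.] [253. 239.   0.] dock med [[-167.7  185.2   19.1]] z [16.1 22.2]
((-167.74258422851562, 184.82244873046875), (62.9255256652832, 63.79317092895508), 79.66382598876953)
0.83 [402. 235.] [114.  59.  44.] dock med [[-131.4    0.3   56.2]] z [15.3 65.5]
((-128.2024383544922, -3.634646415710449), (51.88069534301758, 20.345609664916992), 0.6783135533332825)
0.68 [184. 218.] [253. 240.   0.] dock med [[-223.5  451.8   18.8]] z [ 8.4 21.5]
((-224.0677032470703, 453.2779235839844), (63.86369705200195, 64.08041381835938), 15.986356735229492)
```

View pics/c5.png

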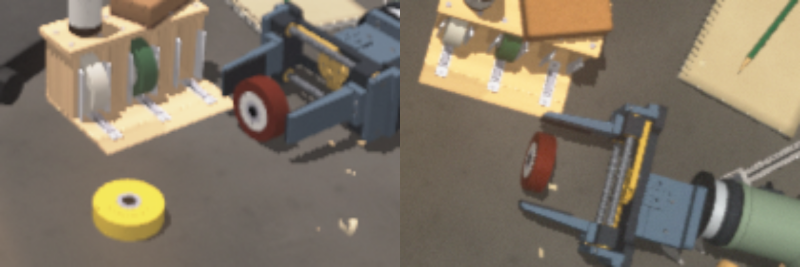

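The wheel stands upright alone at right pane (538,162), in line with the stall. I'll withdraw sideways, then up.

send_rows(
  targets=[
    [[0, 0, 0, -0.025, -0.096, 0.011, -1], [0, 0, 0, -0.025, -0.096, 0.011, -1], [0, 0, 0, -0.025, -0.096, 0.04, -1], [0, 0, 0, -0.05, 0, 0.2, -1], [0, 0, 0, -0.1, 0, 0.2, -1], [0, 0, 0, -0.1, 0, 0.2, -1], [0, 0, 0, -0.1, 0, 0.2, -1], [0, 0, 0, 0, 0, 0, -1]],
  ],
)

```text
time_s: 11.05
ee_pos: [401.9, -212.4, 216.4]
ee_rot: [178.4, -84.0, 77.1]
force: [0.5, 0.2, -0.6]
gripper_width: 91.1
gripper_force: 0.0
```

```bash
cat >> h.py <<'E'
a=np.radians(45); zp=np.cos(a)*ex-np.sin(a)*Z; RP=np.c_[np.cross(ey,zp),ey,zp]
def W(x,y,z): return D+x*ex+y*ey+z*Z
def look():
    im,d=optics.grab_frame("top"); K,R,t=info("top"); o=-R.T@t
    def ray(px,z): 
        g=np.c_[(px[:,0]-K[0,2])/K[0,0],(px[:,1]-K[1,2])/K[1,1],np.ones(len(px))]@R; return o+g*((z-o[2])/g[:,2])[:,None]
    for q in optics.silhouettes("top","wheel"):
        if np.median(im[q["mask"]],0)[1]<150:
            P=todock(maskpts("top",d,q["mask"])); T=P[P[:,2]>60]; print("wheel",round(q["conf"],2),np.round(q["at"]),"zmax",np.percentile(P[:,2],97).round(1),"x rng",np.percentile(P[:,0],[2,98]).round(1),"top y rng",np.percentile(T[:,1],[3,50,97]).round(1)); 
            l=cv2.fitLine(T[:,:2].astype(np.float32),cv2.DIST_HUBER,0,.01,.01).ravel(); print("  heading",np.degrees(np.arctan(l[1]/l[0])),len(T),"x mid top",T[:,0].mean())
    # white keeper pixels inside empty stall
    hsv=cv2.cvtColor(im,cv2.COLOR_RGB2HSV).astype(int); v,u=np.nonzero((hsv[...,1]<45)&(hsv[...,2]>140)); G=todock(ray(np.c_[u,v],7.)); k=(np.abs(G[:,1])<14)&(G[:,0]>-66)&(G[:,0]<-35); print("keeper y",np.percentile(G[k,1],[5,50,95]).round(1),k.sum(),np.percentile(G[k,0],[2,98]).round(1))
    return im
E
python3 - <<'E'
from h import *
s=env.state(); print(s["time_s"],np.round(s["qpos"],1),s["ee_pos"].round(1))
goto(RP,W(-215,0,140)); goto(RP,W(-215,0,17)); save("t6",look())
E
```

```text
11.05 [-60.3  40.1 101.1  48.1 111.4 -62.2] [ 401.9 -212.4  216.4]
turn total [-1.3102 -0.7723  0.5123] deg 144.44 shift total [ 0.0143  0.3737 -0.382 ] mm [  2.9  74.7 -76.4]
turn total [-1.3102 -0.7723  0.5123] deg 144.44 shift total [ 0.0143  0.3737 -0.997 ] mm [   2.9   74.7 -199.4]
wheel 0.73 [402. 236.] zmax 66.7 x rng [-160.3  -98.9] top y rng [-12.6  -3.2   6.1]
  heading -2.293774 163 x mid top -128.8531036458996
keeper y [-4.9  0.6  6.4] 71 [-61.  -35.6]
```

```bash
cat > fk.py <<'E'
from h import *
from scipy.optimize import least_squares
S=[([-72.77,18.35,89.71,0,72.04,-1.15],[181.16,-545.18,213.11],[-179.9,0,18.38]),([-16.4,7.5,91.3,.1,81.1,-2.7],[470.2,-125.9,302.9],[179.8,-.1,76.2]),
([-27.1,19.8,89.4,0,71,-12.7],[525.8,-256.1,200.9],[-179.8,0,75.6]),([3.9,11.9,100.9,8.2,64.9,14.9],[506.3,90,202.5],[179.9,-7.9,75.7]),([16.4,26,108.7,0,45.3,30.7],[512.6,162.8,25.2],[-180,0,75.7]),
([-50.6,54.2,101.8,54.2,98.3,-70.6],[489.4,-153.1,60.6],[-179.8,-84.1,75.5]),([-60.3,40.1,101.1,48.1,111.4,-62.2],[401.9,-212.4,216.4],[178.4,-84,77.1]),([-48.6,42.6,103.9,53.8,97.9,-62.5],[488.1,-130.3,144.2],[-178.3,-77.9,74.9])]
r=lambda ax,d: Ro.from_euler(ax,d,degrees=True).as_matrix()
def fk(q,p):
    a,h,L1,e,L2,d6,c=p
    A=r("z",q[0]); x=A@np.array([a,0,h]); A=A@r("y",q[1]); x=x+A@[0,0,L1]; A=A@r("y",q[2]); x=x+A@[e,0,L2]
    A=A@r("z",SG4*q[3])@r("y",q[4]); x=x+A@[0,0,d6]; A=A@r("z",SG6*q[5]+c); return A,x
def res(p): 
    o=[]
    for q,x,e in S:
        A,y=fk(q,p); o+=list(y-x)+list(200*(A-r("xyz",e)).ravel())
    return o
best=None
for SG4 in(1,-1):
  for SG6 in(1,-1):
    for c in(0,90,180,-90):
      f=least_squares(res,[0,300,350,0,350,250,c])
      if best is None or f.cost<best[0]: best=(f.cost,SG4,SG6,f.x)
_,SG4,SG6,p=best
lo=np.array([-177.97,-48.28,12.27,-77.06,2.81,-146.56]);hi=np.array([177.97,115.42,149.76,257.06,150.46,146.56])
def ik(R,x,q0):
    f=least_squares(lambda q:np.r_[fk(q,p)[1]-x,200*(fk(q,p)[0]-R).ravel()],np.clip(q0,lo+.1,hi-.1),bounds=(lo,hi)); return f.x,f.cost
E
python3 - <<'E'
from fk import *
print(best[:3],p.round(1))
for sg,q6 in((1,-90),(-1,90)):
  for al in(45,55,65,75):
    a=np.radians(al); z=np.cos(a)*ex-np.sin(a)*Z; y=sg*ey; R=np.c_[np.cross(y,z),y,z]
    for X,zz in((-215,140),(-200,18),(-50,20)):
        q,c=ik(R,W(X,0,zz),[-18,30,100,0,30,q6]); print(sg,al,X,q.round(1),round(c,2))
E
```

```text
(np.float64(359.44359798404884), 1, 1) [-13.  133.3 619.   29.4 425.  348.4  90. ]
1 45 -215 [ -20.1   -4.9  142.5   52.4    2.8 -146.6] 335.15
1 45 -200 [ -20.1    9.   139.9   52.1    2.8 -146.6] 3936.51
1 45 -50 [ -18.8   20.7  125.5   53.2    2.8 -146.6] 2443.05
1 55 -215 [ -22.6   -3.   139.    27.    10.4 -123.3] 0.0
1 55 -200 [ -20.2   11.7  139.7   51.6    2.8 -146.6] 1086.44
1 55 -50 [ -18.8   22.1  125.9   52.9    2.8 -146.6] 319.97
1 65 -215 [ -21.1   -1.1  131.2    6.6   25.2 -102.1] 0.0
1 65 -200 [ -20.3   14.4  139.7   51.2    2.8 -146.6] 9.87
1 65 -50 [ -18.6   23.   122.5   10.7    9.7 -104.3] 0.0
1 75 -215 [-19.9   2.4 123.9   2.3  38.8 -97.1] 0.0
1 75 -200 [-19.7  15.4 132.5   4.6  17.3 -99.6] 0.0
1 75 -50 [-18.1  24.6 114.3   2.2  26.2 -95.6] 0.0
-1 45 -215 [-24.7  -2.1 147.3 142.8  12.1 -60.8] 0.0
-1 45 -200 [-24.1  18.4 149.8 165.1  28.1 -84.4] 606.57
-1 45 -50 [-19.8  27.  138.4 172.4  30.5 -87.3] 0.0
-1 55 -215 [-22.6  -3.  139.   27.   10.4  56.7] 0.0
-1 55 -200 [-22.1  17.5 149.  168.   21.7 -85.2] 0.0
-1 55 -50 [-19.2  23.5 130.6 163.2   9.5 -77.3] 0.0
-1 65 -215 [-21.1  -1.1 131.2   6.6  25.2  77.9] 0.0
-1 65 -200 [-20.9  14.7 140.5  91.9   2.8  -7.8] 0.09
-1 65 -50 [-18.6  23.  122.5  10.7   9.7  75.7] 0.0
-1 75 -215 [-19.9   2.4 123.9   2.3  38.8  82.9] 0.0
-1 75 -200 [-19.7  15.4 132.5   4.6  17.3  80.4] 0.0
-1 75 -50 [-18.1  24.6 114.3   2.2  26.2  84.4] 0.0
```

```bash
python3 - <<'E'
from fk import *
d=np.load("top0d.npy"); r=optics.silhouettes("top","sanding_block")[0]
P=todock(maskpts("top",d,r["mask"])); P=P[P[:,2]>105]; print("block x",np.percentile(P[:,0],[0.5,2,98]),"y",np.percentile(P[:,1],[1,99])); k=np.abs(P[:,1])<89; print(P[k,0].min(), P[k&(P[:,0]<np.percentile(P[:,0],3))].mean(0))
W2=todock(np.load("w2W.npy").reshape(-1,3)); k=(W2[:,2]>100)&(W2[:,2]<125)&(np.abs(W2[:,1])<70)&(W2[:,0]>-80)&(W2[:,0]<80); print("wrist block x",np.percentile(W2[k,0],[.5,2,98]),"y",np.percentile(W2[k,1],[1,99]))
for sg,q6 in((1,-97),(-1,83)):
  for al,X,zz in((75,-220,140),(75,-205,22),(75,-120,22),(72,-80,22),(70,-60,23),(70,-45,23)):
    a=np.radians(al); z=np.cos(a)*ex-np.sin(a)*Z; y=sg*ey; R=np.c_[np.cross(y,z),y,z]
    q,c=ik(R,W(X,0,zz),[-18,20,120,3,25,q6]); print(sg,al,X,q.round(1),round(c,2))
a=np.radians(75); z=np.cos(a)*ex-np.sin(a)*Z
for sg in(1,-1): goto(np.c_[np.cross(sg*ey,z),sg*ey,z],W(-220,0,160))
E
```

```text
block x [-12.79490028  -9.84125105  57.19997329] y [-22.2914112   69.35967324]
-15.12533776638811 [-10.90183044  48.10907297 112.26363146]
wrist block x [-15.31080261 -12.09211852  55.40060868] y [-23.21739096  66.70882568]
1 75 -220 [-20.    1.9 124.4   2.3  38.8 -97.3] 0.0
1 75 -205 [-19.8  14.6 132.7   4.6  17.8 -99.6] 0.0
1 75 -120 [-18.7  20.  122.8   3.   22.3 -96.9] 0.0
1 72 -80 [-18.5  21.9 120.4   3.8  19.8 -97.4] 0.0
1 70 -60 [-18.4  22.7 119.5   4.5  17.9 -98.1] 0.0
1 70 -45 [-18.3  23.6 117.6   4.2  18.8 -97.6] 0.0
-1 75 -220 [-20.    1.9 124.4   2.3  38.8  82.7] 0.0
-1 75 -205 [-19.8  14.6 132.7   4.6  17.8  80.4] 0.0
-1 75 -120 [-18.7  20.  122.8   3.   22.3  83.1] 0.0
-1 72 -80 [-18.5  21.9 120.4   3.8  19.8  82.6] 0.0
-1 70 -60 [-18.4  22.7 119.5   4.5  17.9  81.9] 0.0
-1 70 -45 [-18.3  23.6 117.6   4.2  18.8  82.4] 0.0
turn total [-1.027  -0.6083  0.7209] deg 125.49 shift total [-0.0171  0.3753 -0.26  ] mm [ -3.4  75.1 -52. ]
turn total [-0.4301  0.7249 -0.8645] deg 108.66 shift total [-0.0171  0.3753 -0.26  ] mm [ -3.4  75.1 -52. ]
```

```bash
python3 - <<'E'
from fk import *
s=env.state(); R0=Rt(s); x0=s["ee_pos"]; a=np.radians(75); z=np.cos(a)*ex-np.sin(a)*Z
q0=np.array(s["qpos"]); RT=np.c_[np.cross(ey,z),ey,z]; xT=W(-220,0,160); qT,_=ik(RT,xT,[-20,2,124,2,39,-97])
print("slerp")
q=q0; rv=Ro.from_matrix(RT@R0.T).as_rotvec()
for k in range(3,16,3):
    R=Ro.from_rotvec(rv*k/15).as_matrix()@R0; q,c=ik(R,x0+(xT-x0)*k/15,q); print(k,q.round(0),round(c,2),R[:,2].round(2))
print("joint", (qT-q0).round(0))
n=12;Rp,xp=R0,x0
for k in range(1,n+1):
    A,x=fk(q0+(qT-q0)*k/n,p); t=Ro.from_matrix(A@Rp.T).as_rotvec(); print(np.r_[t/(np.pi/2),(x-xp)/200].round(3).tolist(),np.degrees(np.linalg.norm(t)).round(1)); Rp,xp=A,x
E
```

```text
slerp
3 [-54.  35.  97.  39. 105. -74.] 0.0 [ 0.08  0.92 -0.38]
6 [-48.  27.  97.  30.  96. -85.] 0.0 [-0.02  0.76 -0.65]
9 [-40.  18. 102.  23.  82. -93.] 0.0 [-0.01  0.51 -0.86]
12 [-31.   9. 111.  15.  64. -99.] 0.0 [ 0.08  0.22 -0.97]
15 [-20.   0. 122.   2.  42. -97.] 0.0 [ 0.25 -0.06 -0.97]
joint [ 40. -40.  21. -46. -69. -35.]
[-0.092, -0.01, 0.047, -0.031, 0.163, -0.072] 9.3
[-0.092, -0.018, 0.051, -0.03, 0.126, -0.09] 9.6
[-0.091, -0.025, 0.056, -0.04, 0.093, -0.086] 9.9
[-0.09, -0.032, 0.061, -0.043, 0.06, -0.078] 10.2
[-0.088, -0.037, 0.065, -0.038, 0.03, -0.065] 10.4
[-0.086, -0.042, 0.07, -0.028, 0.005, -0.049] 10.6
[-0.083, -0.047, 0.074, -0.012, -0.013, -0.029] 10.9
[-0.081, -0.05, 0.077, 0.006, -0.025, -0.007] 11.0
[-0.078, -0.053, 0.081, 0.025, -0.029, 0.017] 11.2
[-0.076, -0.056, 0.084, 0.044, -0.025, 0.042] 11.4
[-0.074, -0.058, 0.086, 0.06, -0.014, 0.067] 11.5
[-0.072, -0.061, 0.088, 0.071, 0.004, 0.091] 11.6
```

send_rows(
  targets=[
    [[-0.0685, -0.0406, 0.0481, -0.001, 0.025, -0.017, 1], [-0.0685, -0.0406, 0.0481, -0.001, 0.025, -0.017, 1], [-0.0685, -0.0406, 0.0481, -0.001, 0.025, -0.017, 1], [-0.0685, -0.0406, 0.0481, -0.001, 0.025, -0.017, 1], [-0.0685, -0.0406, 0.0481, -0.001, 0.025, -0.017, 1], [-0.0685, -0.0406, 0.0481, -0.001, 0.025, -0.017, 1], [-0.0685, -0.0406, 0.0481, -0.001, 0.025, -0.017, 1], [-0.0685, -0.0406, 0.0481, -0.001, 0.025, -0.017, 1], [-0.0685, -0.0406, 0.0481, -0.001, 0.025, -0.017, 1], [-0.0685, -0.0406, 0.0481, -0.001, 0.025, -0.017, 1], [-0.0685, -0.0406, 0.0481, -0.001, 0.025, -0.017, 1], [-0.0685, -0.0406, 0.0481, -0.001, 0.025, -0.017, 1]],
  ],
)

```text
time_s: 12.4
ee_pos: [401.7, -150.6, 170.6]
ee_rot: [167.1, -1.9, 151.2]
force: [-0.1, -0.4, -0.3]
gripper_width: 1.0
gripper_force: 0.0
```

send_rows(
  targets=[
    [[-0.0685, -0.0406, 0.0481, -0.001, 0.025, -0.017, 1], [-0.0685, -0.0406, 0.0481, -0.001, 0.025, -0.017, 1], [-0.0685, -0.0406, 0.0481, -0.001, 0.025, -0.017, 1], [0, 0, 0, 0, 0, 0, 1], [0, 0, 0, 0, 0, 0, 1], [0, 0, 0, 0, 0, 0, 1]],
  ],
)

```text
time_s: 13.0
ee_pos: [401.8, -136.6, 161.4]
ee_rot: [-179.9, 14.9, 165.6]
force: [1.1, -0.9, 0.7]
gripper_width: 0.8
gripper_force: 0.0
```

```bash
cat >> h.py <<'E'
def RA(al,yaw=0):
    a=np.radians(al); z=np.cos(a)*ex-np.sin(a)*Z; return Ro.from_rotvec([0,0,np.radians(yaw)]).as_matrix()@np.c_[np.cross(ey,z),ey,z]
E
python3 - <<'E'
from h import *
s=env.state(); print(s["time_s"],np.round(s["qpos"],1),s["ee_pos"].round(1),s["gripper_width"]); goto(RA(75),W(-215,-3,22))
s,im,d=wgrab(); save("w7",im)
for q in optics.silhouettes("wrist","wheel"):
    P=todock(wmask(s,d,q["mask"])); print(q["conf"],q["at"],np.median(im[q["mask"]],0),np.percentile(P,[5,50,95],axis=0).round(1).tolist())
for q in optics.place_of("wrist","dock_empty")[:1]: print(q, todock(wworld(s,q["at"],z=5)))
look()
E
```

```text
13.0 [-21.8   0.  122.6   2.7  42.5 -99.1] [ 401.8 -136.6  161.4] 0.7810483538364602
turn total [ 0.0005 -0.0007  0.0004] deg 0.09 shift total [ 0.011  -0.0198 -0.6972] mm [   2.2   -4.  -139.4]
0.87 [478.3, 194.5] [247. 246.  10.] [[-199.9, 154.9, 6.4], [-175.0, 179.8, 21.2], [-144.7, 210.1, 22.6]]
0.73 [319.8, 213.8] [86. 44. 35.] [[-164.2, -12.0, 17.9], [-162.3, -2.4, 40.1], [-158.6, 5.9, 49.7]]
0.55 [621.3, 164.3] [247. 243.  10.] [[-254.0, 422.6, 6.7], [-228.9, 440.7, 21.0], [-201.6, 476.6, 22.6]]
wheel 0.79 [401. 234.] zmax 66.1 x rng [-160.8 -100.1] top y rng [-12.1  -3.4   6.1]
  heading -5.539934 157 x mid top -129.25000155585596
keeper y [-4.8  0.8  6.6] 72 [-61.  -35.6]
```

View pics/w7.png

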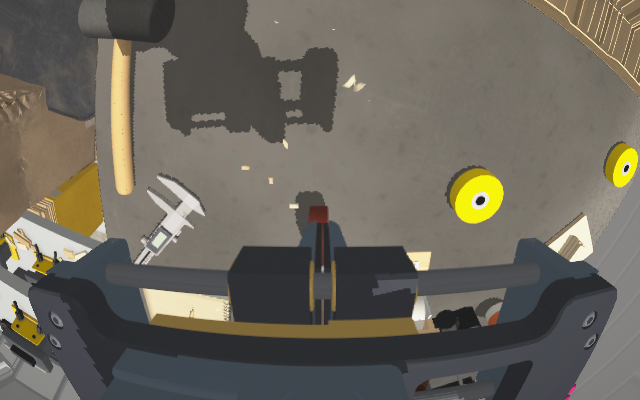

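The view shows the shut fingers behind the wheel's brown tread at (319,214), with both yellow wheels apart. The wheel sits 3–4 mm to the right of the stall's line, so I'll come down behind it with the pusher turned 2.5° left.

send_rows(
  targets=[
    [[0, 0, 0.007, 0.02, -0.014, -0.174, 1], [0, 0, 0.007, 0.02, -0.014, -0.174, 1], [0, 0, 0.007, 0.02, -0.014, -0.174, 1], [0, 0, 0.007, 0.02, -0.014, -0.174, 1], [0, 0, 0, 0, 0, 0, 1], [0, 0, 0, 0, 0, 0, 1]],
  ],
)

```text
time_s: 13.85
ee_pos: [416.5, -147.1, 22.0]
ee_rot: [-179.9, 14.9, 168.1]
force: [0.3, 0.7, 0.7]
gripper_width: 0.5
gripper_force: 0.0
```

```bash
cat >> h.py <<'E'
def st():
    s=env.state(); R=Rt(s); print("t",round(s["time_s"],2),"TCP dock",todock(s["ee_pos"])[0].round(1),"pusher yaw",np.degrees(np.arctan2(-(R[:,1]@ex),R[:,1]@ey)).round(2),"contact x,z",(todock(s["ee_pos"]-16*R[:,0])[0]).round(1),"F dock",np.round([s["force"]@ex,s["force"]@ey,s["force"][2]],1),"q",np.round(s["qpos"],1))
E
python3 - <<'E'
from h import *
st(); R=Ro.from_euler("xyz",[-178.4,-84.2,74.0],degrees=True).as_matrix(); print("release yaw rel",np.degrees(np.arctan2(R[:,1]@ey,R[:,1]@ex)), "axle", np.degrees(np.arctan2(-R[:,2]@ex,R[:,2]@ey)))
for y in(2.5,0):
    e=Ro.from_rotvec([0,0,np.radians(y)]).apply(ex); print("10 mm along",y,(e*10/200).round(4), "ey 1mm",(ey/200).round(4))
E
```

```text
t 13.85 TCP dock [-201.3   -6.3   22. ] pusher yaw 2.51 contact x,z [-185.8   -5.6   26.2] F dock [0.1 0.7 0.7] q [ -23.1   15.   132.5    9.    18.  -109.4]
release yaw rel -0.008186640885337234 axle 0.008228700483399529
10 mm along 2.5 [ 0.0489 -0.0103  0.    ] ey 1mm [0.0012 0.0048 0.    ]
10 mm along 0 [ 0.0484 -0.0124  0.    ] ey 1mm [0.0012 0.0048 0.    ]
```

send_rows(
  targets=[
    [[0, 0, 0, 0.0245, -0.0052, 0, 1], [0, 0, 0, 0.0245, -0.0052, 0, 1], [0, 0, 0, 0.0245, -0.0052, 0, 1], [0, 0, 0, 0.0147, -0.0031, 0, 1], [0, 0, 0, 0.0147, -0.0031, 0, 1], [0, 0, 0, 0.0147, -0.0031, 0, 1], [0, 0, 0, 0.0147, -0.0031, 0, 1], [0, 0, 0, 0.0147, -0.0031, 0, 1], [0, 0, 0, 0.0147, -0.0031, 0, 1], [0, 0, 0, 0.0147, -0.0031, 0, 1], [0, 0, 0, 0, 0, 0, 1]],
  ],
)

```text
time_s: 14.95
ee_pos: [452.3, -154.5, 22.1]
ee_rot: [-179.9, 15.0, 168.2]
force: [0.1, -0.0, -0.5]
gripper_width: 0.2
gripper_force: 0.0
```

```bash
python3 - <<'E'
from h import *
st(); save("t8",look())
E
```

```text
t 14.95 TCP dock [-164.8   -4.5   22.1] pusher yaw 2.57 contact x,z [-149.3   -3.8   26.3] F dock [ 0.1 -0.  -0.5] q [ -22.    17.4  128.2    7.5   19.7 -106.9]
wheel 0.95 [403. 227.] zmax 66.9 x rng [-142.5  -81.4] top y rng [-12.   -2.5   7. ]
  heading -8.872103 161 x mid top -114.28473679806683
keeper y [-4.8  0.8  6.6] 72 [-61.  -35.6]
```

send_rows(
  targets=[
    [[0, 0, 0, 0.0147, -0.0031, 0, 1], [0, 0, 0, 0.0147, -0.0031, 0, 1], [0, 0, 0, 0.0147, -0.0031, 0, 1], [0, 0, 0, 0.0147, -0.0031, 0, 1], [0, 0, 0, 0.0147, -0.0031, 0, 1], [0, 0, 0, 0.0147, -0.0031, 0, 1], [0, 0, 0, 0.0147, -0.0031, 0, 1], [0, 0, 0, 0.0147, -0.0031, 0, 1], [0, 0, 0, 0.0147, -0.0031, 0, 1], [0, 0, 0, 0.0147, -0.0031, 0, 1]],
  ],
)

```text
time_s: 16.05
ee_pos: [481.4, -160.6, 22.1]
ee_rot: [-179.9, 15.0, 168.2]
force: [0.3, 0.1, -0.6]
gripper_width: 0.3
gripper_force: 0.0
```

```bash
python3 - <<'E'
from h import *
st(); im=look(); save("t9",cv2.resize(im[150:270,330:470],(700,600),interpolation=cv2.INTER_CUBIC))
E
```

```text
t 16.05 TCP dock [-135.1   -3.2   22.1] pusher yaw 2.57 contact x,z [-119.6   -2.5   26.2] F dock [ 0.3  0.1 -0.6] q [ -21.3   19.4  124.6    6.4   21.3 -105.2]
wheel 0.86 [404. 212.] zmax 66.7 x rng [-110.1  -56.5] top y rng [-11.1  -0.6   8.2]
  heading 6.6528697 155 x mid top -85.69374140072651
keeper y [-4.4  1.9  6.1] 34 [-65.  -35.4]
```

View pics/t9.png

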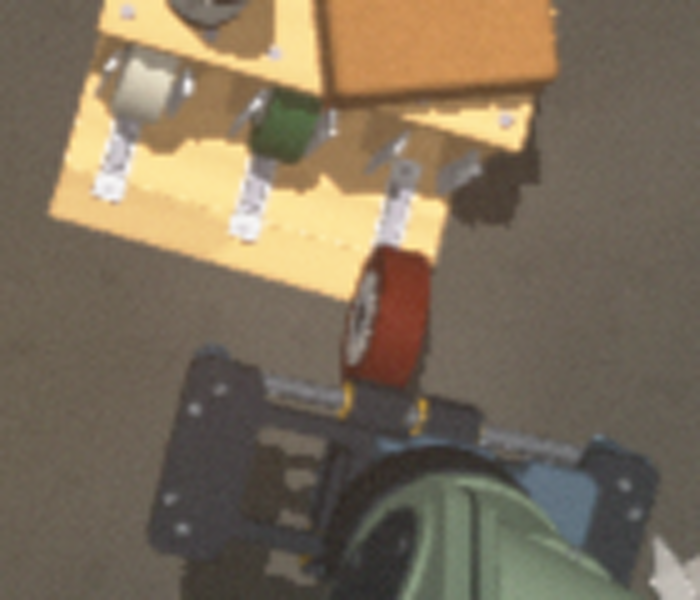

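The wheel's tread runs from (408,250) to (385,380) in the crop, pointing at the keeper at (395,210), and it is about to climb the ramp. I'll go on slowly.

send_rows(
  targets=[
    [[0, 0, 0, 0.0147, -0.0031, 0, 1], [0, 0, 0, 0.0147, -0.0031, 0, 1], [0, 0, 0, 0.0147, -0.0031, 0, 1], [0, 0, 0, 0.0147, -0.0031, 0, 1], [0, 0, 0, 0.0147, -0.0031, 0, 1], [0, 0, 0, 0.0147, -0.0031, 0, 1], [0, 0, 0, 0.0147, -0.0031, 0.002, 1], [0, 0, 0, 0.0147, -0.0031, 0.002, 1], [0, 0, 0, 0, 0, 0, 1]],
  ],
)

```text
time_s: 17.05
ee_pos: [505.6, -165.8, 23.1]
ee_rot: [-179.9, 15.1, 168.2]
force: [-0.9, -0.4, -0.7]
gripper_width: 0.0
gripper_force: 0.1
```

```bash
python3 - <<'E'
from h import *
st(); save("t10",look())
E
```

```text
t 17.05 TCP dock [-110.3   -2.2   23.1] pusher yaw 2.56 contact x,z [-94.9  -1.5  27.3] F dock [-0.7 -0.6 -0.7] q [ -20.8   20.9  121.5    5.7   22.8 -103.9]
wheel 0.54 [407. 201.] zmax 70.3 x rng [-84.8 -34.2] top y rng [-8.4  1.5 10.4]
  heading 5.265715 207 x mid top -62.67371941296064
keeper y [1.5 3.2 4.7] 7 [-59.4 -38.2]
```

send_rows(
  targets=[
    [[0, 0, -0.007, 0.0145, -0.0037, 0.002, 1], [0, 0, -0.007, 0.0145, -0.0037, 0.002, 1], [0, 0, -0.007, 0.0145, -0.0037, 0, 1], [0, 0, -0.007, 0.0145, -0.0037, 0, 1], [0, 0, 0, 0.0145, -0.0037, 0, 1], [0, 0, 0, 0.0145, -0.0037, 0, 1], [0, 0, 0, 0, 0, 0, 1]],
  ],
)

```text
time_s: 17.85
ee_pos: [523.0, -170.3, 23.9]
ee_rot: [-179.9, 15.1, 165.7]
force: [-0.1, 0.4, -0.6]
gripper_width: 0.4
gripper_force: 0.1
```

```bash
python3 - <<'E'
from h import *
st(); save("t11",look())
E
```

```text
t 17.85 TCP dock [-92.3  -2.2  23.9] pusher yaw 0.04 contact x,z [-76.9  -2.2  28. ] F dock [-0.2  0.4 -0.6] q [-20.1  22.  119.3   3.4  23.8 -98.7]
wheel 0.79 [408. 191.] zmax 72.5 x rng [-65.  -15.7] top y rng [-6.8  2.9 11.4]
  heading 1.3560022 221 x mid top -43.54926547385466
keeper y [1.3 3.1 3.6] 3 [-53.5 -44.1]
```

send_rows(
  targets=[
    [[0, 0, -0.006, 0.0118, -0.0035, 0, 1], [0, 0, -0.006, 0.0118, -0.0035, 0, 1], [0, 0, -0.006, 0.0118, -0.0035, 0, 1], [0, 0, 0, 0.0118, -0.0035, 0, 1], [0, 0, 0, 0.0118, -0.0035, 0, 1], [0, 0, 0, 0.0118, -0.0035, 0, 1]],
  ],
)

```text
time_s: 18.55
ee_pos: [536.5, -174.2, 23.7]
ee_rot: [-179.9, 15.0, 164.1]
force: [-0.1, -0.6, 1.2]
gripper_width: 0.3
gripper_force: 0.0
```

```bash
python3 - <<'E'
from h import *
st(); save("t12",look())
E
```

```text
t 18.55 TCP dock [-78.3  -2.7  23.7] pusher yaw -1.57 contact x,z [-62.8  -3.1  27.8] F dock [ 0.1 -0.6  1.2] q [-19.7  22.9 117.4   2.   24.7 -95.5]
wheel 0.73 [410. 188.] zmax 72.2 x rng [-51.   -8.6] top y rng [-7.9  2.  11.8]
  heading 0.80547136 218 x mid top -30.601442240889778
keeper y [4.9 6.5 9.7] 4 [-52.3 -35.9]
```

send_rows(
  targets=[
    [[0, 0, 0, 0.0097, -0.0025, 0, 1], [0, 0, 0, 0.0097, -0.0025, 0, 1], [0, 0, 0, 0.0097, -0.0025, 0, 1], [0, 0, 0, 0.0097, -0.0025, 0, 1], [0, 0, 0, 0.0097, -0.0025, 0, 1]],
  ],
)

```text
time_s: 19.15
ee_pos: [546.1, -176.7, 23.7]
ee_rot: [-179.9, 15.0, 164.1]
force: [-0.2, 1.1, -0.0]
gripper_width: 0.5
gripper_force: 0.0
```

send_rows(
  targets=[
    [[0, 0, 0, 0.0097, -0.0025, 0, 1], [0, 0, 0, 0.0097, -0.0025, 0, 1], [0, 0, 0, 0.0097, -0.0025, 0, 1]],
  ],
)

```text
time_s: 19.45
ee_pos: [551.9, -178.2, 23.7]
ee_rot: [-179.9, 15.0, 164.0]
force: [0.4, 0.4, -0.1]
gripper_width: 0.6
gripper_force: 0.0
```

```bash
python3 - <<'E'
from h import *
st(); im=look(); b,_=optics.grab_frame("scene"); save("c13",np.hstack([cv2.resize(b[140:220,300:420],(400,267)),cv2.resize(im[140:220,350:470],(400,267))]))
E
```

```text
t 19.45 TCP dock [-62.4  -2.7  23.7] pusher yaw -1.58 contact x,z [-46.9  -3.1  27.8] F dock [ 0.3  0.5 -0.1] q [-19.5  24.  115.4   1.9  25.7 -95.1]
wheel 0.51 [414. 183.] zmax 68.6 x rng [-29.   -9.5] top y rng [-7.1  3.1 13.5]
  heading -87.80484 58 x mid top -15.007986497440644
keeper y [5.3 6.  6.3] 4 [-58.7 -50. ]
```

View pics/c13.png

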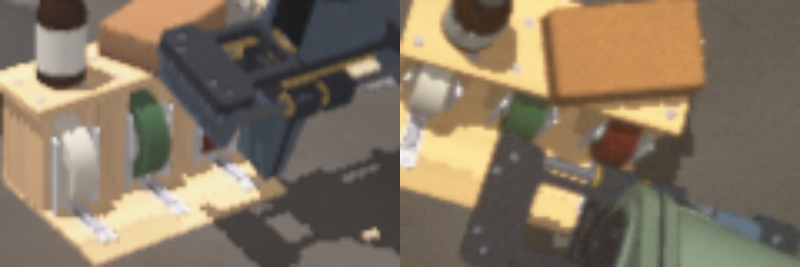

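The brown wheel is in the stall, at right pane (617,143), between the wings; the green and white wheels are unmoved. I'll push home while watching the force.

send_rows(
  targets=[
    [[0, 0, 0, 0.0097, -0.0025, 0, 1], [0, 0, 0, 0.0097, -0.0025, 0, 1], [0, 0, 0, 0.0097, -0.0025, 0, 1]],
  ],
)

```text
time_s: 19.9
ee_pos: [557.7, -179.7, 23.7]
ee_rot: [-179.9, 15.0, 164.0]
force: [1.0, -0.0, 0.3]
gripper_width: 0.5
gripper_force: 0.0
```

send_rows(
  targets=[
    [[0, 0, 0, 0.0097, -0.0025, 0, 1], [0, 0, 0, 0.0097, -0.0025, 0, 1]],
  ],
)

```text
time_s: 20.1
ee_pos: [561.6, -180.7, 23.7]
ee_rot: [-179.9, 15.0, 164.1]
force: [0.0, 1.1, -0.0]
gripper_width: 0.3
gripper_force: 0.0
```

send_rows(
  targets=[
    [[0, 0, 0, 0.0049, -0.0012, 0, 1], [0, 0, 0, 0.0049, -0.0012, 0, 1]],
  ],
)

```text
time_s: 20.3
ee_pos: [563.4, -181.1, 23.6]
ee_rot: [-179.9, 15.0, 164.1]
force: [-1.1, 0.4, 0.1]
gripper_width: 0.4
gripper_force: 0.0
```

send_rows(
  targets=[
    [[0, 0, 0, 0.0049, -0.0012, 0, 1], [0, 0, 0, 0.0049, -0.0012, 0, 1]],
  ],
)

```text
time_s: 20.5
ee_pos: [565.4, -181.6, 23.6]
ee_rot: [-179.9, 15.0, 164.1]
force: [-0.0, 0.5, 0.4]
gripper_width: -0.0
gripper_force: 0.0
```

send_rows(
  targets=[
    [[0, 0, 0, 0.0049, -0.0012, 0, 1], [0, 0, 0, 0.0049, -0.0012, 0, 1]],
  ],
)

```text
time_s: 20.7
ee_pos: [567.3, -182.1, 23.6]
ee_rot: [-179.9, 15.0, 164.1]
force: [0.3, 0.2, 0.6]
gripper_width: 0.7
gripper_force: 0.0
```

```bash
python3 - <<'E'
from h import *
st(); im=look(); save("t14",im)
E
```

```text
t 20.7 TCP dock [-46.5  -2.6  23.6] pusher yaw -1.58 contact x,z [-31.   -3.1  27.8] F dock [0.3 0.3 0.6] q [-19.3  25.1 113.3   1.7  26.7 -94.8]
wheel 0.53 [412. 179.] zmax 68.9 x rng [-17.9  -8. ] top y rng [-5.9  2.9 12.1]
  heading -85.96489 51 x mid top -13.242776989562023
keeper y [4.9 5.6 6.4] 2 [-40.7 -38. ]
```

send_rows(
  targets=[
    [[0, 0, 0, 0.0049, -0.0012, 0, 1], [0, 0, 0, 0.0049, -0.0012, 0, 1]],
  ],
)

```text
time_s: 21.0
ee_pos: [568.3, -182.2, 23.3]
ee_rot: [-179.9, 14.8, 164.1]
force: [-3.4, 1.5, 1.2]
gripper_width: 0.5
gripper_force: 1.4
```

send_rows(
  targets=[
    [[0, 0, 0, 0.0049, -0.0012, 0, 1], [0, 0, 0, 0.0049, -0.0012, 0, 1]],
  ],
)

```text
time_s: 21.2
ee_pos: [568.7, -182.2, 22.7]
ee_rot: [-179.9, 14.6, 164.1]
force: [-7.0, 1.5, 2.5]
gripper_width: 0.3
gripper_force: 3.3
```

send_rows(
  targets=[
    [[0, 0, 0, 0.0049, -0.0012, 0, 1], [0, 0, 0, 0.0049, -0.0012, 0, 1], [0, 0, 0, 0, 0, 0, 1]],
  ],
)

```text
time_s: 21.5
ee_pos: [569.0, -182.1, 21.9]
ee_rot: [-179.9, 14.4, 164.1]
force: [-9.0, 1.6, 3.8]
gripper_width: 0.4
gripper_force: 4.1
```

```bash
python3 - <<'E'
from h import *
st()
E
```

```text
t 21.5 TCP dock [-44.9  -2.2  21.9] pusher yaw -1.55 contact x,z [-29.4  -2.6  25.9] F dock [-9.1 -0.7  3.8] q [-19.3  25.5 112.7   1.6  27.4 -94.7]
```

The push reached 9 N with the pusher hardly moving, so the wheel is home. I'll back straight away and look.

send_rows(
  targets=[
    [[0, 0, 0, -0.05, 0.0125, 0, 1], [0, 0, 0, -0.12, 0.03, 0.01, 1], [0, 0, 0, -0.18, 0.045, 0.05, 1], [0, 0, 0, -0.18, 0.045, 0.15, 1], [0, 0, 0, -0.1, 0.1, 0.18, 1], [0, 0, 0, 0, 0.2, 0.15, 1], [0, 0, 0, 0, 0.2, 0.1, 1], [0, 0, 0, 0, 0.2, 0.05, 1], [0, 0, 0, 0, 0, 0, 1]],
  ],
)

```text
time_s: 22.4
ee_pos: [449.0, -13.2, 164.3]
ee_rot: [179.9, 15.4, 164.4]
force: [0.4, 0.1, -0.4]
gripper_width: 0.6
gripper_force: 0.0
```

```bash
python3 - <<'E'
from h import *
st(); im=look(); b,d=optics.grab_frame("scene"); save("c15",np.hstack([cv2.resize(b[130:220,300:420],(400,300),interpolation=2),cv2.resize(im[130:220,340:460],(400,300),interpolation=2)]))
for n in("wheel","parked_green","parked_white"):
    for q in optics.silhouettes("scene",n)[:3]: P=todock(maskpts("scene",d,q["mask"])); print(n,round(q["conf"],2),np.round(q["at"]),np.percentile(P,[3,50,97],axis=0).round(1).tolist())
E
```

```text
t 22.4 TCP dock [-203.1  131.5  164.3] pusher yaw -1.21 contact x,z [-187.7  131.2  168.5] F dock [ 0.3  0.1 -0.4] q [ -0.2   2.3 119.9  -5.8  43.1 -70.8]
wheel 0.56 [414. 183.] zmax 68.3 x rng [-29.5  -7.8] top y rng [-6.1  2.9 11.9]
  heading 87.29298 68 x mid top -13.989706387851482
keeper y [-4.9  0.6  6.4] 71 [-61.  -35.6]
wheel 0.92 [227. 316.] [[-256.4, 427.9, 3.7], [-233.2, 457.1, 19.4], [-199.2, 485.1, 21.6]]
wheel 0.87 [336. 246.] [[-199.7, 159.4, 2.4], [-175.5, 191.3, 19.5], [-141.8, 217.1, 21.8]]
wheel 0.43 [366. 176.] [[-31.2, -5.7, 15.8], [-26.2, 7.5, 38.0], [-14.9, 13.3, 59.9]]
parked_green 0.57 [342. 178.] [[-31.8, 47.8, 15.8], [-21.7, 66.3, 49.0], [-5.1, 73.7, 69.8]]
parked_white 0.54 [325. 188.] [[-31.3, 115.8, 20.0], [-22.6, 127.6, 50.9], [-3.1, 134.8, 70.4]]
```

View pics/c15.png

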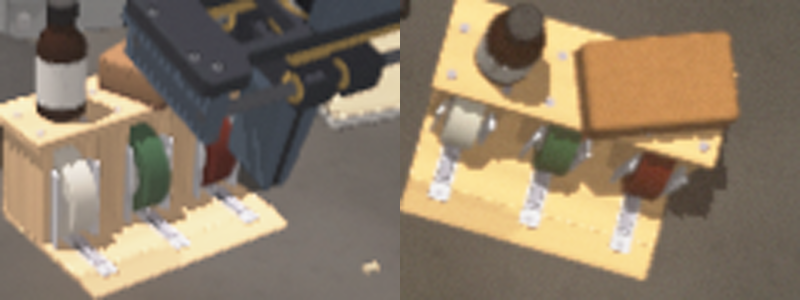

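The brown wheel stands at right pane (650,172) with its rear edge at dock x -31. The parked white and green wheels read -31 and -32, so all three are level. The keeper strip looks as it did before, and the bottle and block are in place. Handing in.

```bash
python3 -c "
from workcell import env; print(env.job_done())"
```

```text
the job is handed in; nothing more can be done
None
```

The brown wheel stands upright in the empty stall, pushed home with 9 N against the back board; the keeper tongue looks sprung up again, nothing else was moved, and I handed the job in at about 22.5 s.

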